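Make up the bag kit and the wallet kit

TASK

Make up two leatherwork kits in the wooden trays: the tall thread spool, the jar of edge paint and the steel setting anvil go into the tray with three compartments, the squat thread reel and the beeswax block into the tray with two. Put one thing in each compartment, in any order, standing upright as it stands now with its underside flat on the compartment's floor, and leave the tin and the brass ring where they are.

Things in the scene. Friction and masses are not known exactly. Their poses are not given: they have to be found in the camera images.
- tray3: The longer of two low wooden kit trays, 212 x 74 mm, with three square compartments in a row, each 64 x 64 mm inside, centred at x = -69, 0 and +69 mm in the tray's frame; walls 5 mm thick with their tops 10 mm above the table, floor 4 mm above the table. Fixed to the table. Origin at the centre of its underside, on the table; x along the row of compartments, y across it, z up.
- tray2: The shorter wooden kit tray, 143 x 74 mm, with two square compartments in a row, each 64 x 64 mm inside, centred at x = -34.5 and +34.5 mm in the tray's frame; walls 5 mm thick with their tops 10 mm above the table, floor 4 mm above the table. Fixed to the table. Origin at the centre of its underside, on the table; x along the row of compartments, y across it, z up.
- spool_mid (a point): The tall thread spool: natural linen thread wound 36 mm in diameter on a wooden core, 54 mm tall in all, standing upright; wooden foot 42 mm in diameter and 4 mm thick, thread from 4 to 48 mm up, above it a core stub 18 mm in diameter. About 60 g. The point is on its axis half-way up, 27 mm above its foot; z along its axis, upward.
- reel_mid (a point): The squat thread reel: the same linen thread between two wooden discs 44 mm in diameter, 30 mm tall, standing upright. About 40 g. The point is on its axis half-way up, 15 mm above its foot; z upward.
- jar_mid (a point): The jar of edge paint: a small closed amber glass jar, 41 mm in diameter, 45 mm tall, with a black lid taking up the top 14 mm. About 80 g. The point is on its axis half-way up, 22.5 mm above its foot; z upward.
- anvil_mid (a point): The setting anvil: a plain steel disc 36 mm in diameter, 28 mm tall, with a dark spot in the middle of its top. About 200 g. The point is on its axis half-way up, 14 mm above its foot; z upward.
- wax_mid (a point): The beeswax block: a honey-coloured block 46 mm long (its x), 30 mm wide (its y), 30 mm tall (its z, upward). About 45 g. The point is its centre, 15 mm above its underside.
- tin: A closed aluminium tin, round, 45 mm in diameter and only 20 mm tall, loose among the stock; it belongs to no kit. Origin at the centre of its underside.
- brass_ring: A brass ring lying flat, 46 mm outer and 32 mm inner diameter, 8 mm thick, loose among the stock; it belongs to no kit. Origin at the centre of its underside.

How it is judged:
By the outcome, as a careful person would: the job done as asked, in the order asked, and still so for the second after the job is handed in, with the robot touching nothing.
It also fails if it takes over 128 s, if anything falls off the work surface, if the arm or the gripper's body presses on something with over 40 N, if the wrist force passes 120 N, or if a joint passes its speed limit or range.

ROBOT

A 6-joint arm with a two-finger parallel gripper is mounted at the origin on the work surface. World frame = base frame: x ahead of the robot, y to its left, z up, the work surface at z = 0. Lengths are in m, angles in degrees, forces in N, time in s.
With the tool pointing down it reaches from about 0.4 to 0.825 m from the base axis. Payload 7 kg.
Tool frame: the origin (TCP) lies midway between the tips of the shut fingers; the grasp point (between the pads) lies 19 mm behind it; z points along the fingers, y is the line along which they close (so a half turn about z gives the same grasp; the last joint's range is limited). The gripper opens to 88 mm and grips with 3 to 60 N. Pads are 19 mm wide; open, the fingers measure 130 mm over their backs; the gripper's body (78 mm by 193 mm) begins 47 mm behind the grasp point.
Start: joints at [90.877, 20.546, 0.682, 0, -70.136, -16.507], TCP at [0.182, 0.65, 0.227] pointing down, gripper open.
Joint ranges: [-176.03, 176.03], [-82.01, 121.73], [-58.28, 71.71], [-173.87, 95.51], [-174.79, -0.11], [-173.66, 173.66]. Speed limits (degrees/s): [136.94, 136.94, 172.46, 180, 180, 180].

INTERFACE

Orientations are given as [roll, pitch, yaw] about the fixed x, y, z axes, in that order (R = Rz(yaw) Ry(pitch) Rx(roll)).
In Python, from plant import telemetry, viewer, workorder gives the robot as it stands. The module is installed in compiled form; this text tells all that it offers.
- The arm moves only by the tool carry_out, never from a script. Its argument "rows" is a list of rows, each a list of 6 numbers: the shift along the tool's x, y, z in m, then the turn, a rotation vector about the tool's x, y, z in rad. In form: [[tx, ty, tz, ax, ay, az], ...]. A call has 1 to 8 rows; each row is the pose to reach, as a shift and turn from the pose commanded when the call began, along the tool's axes at that moment; what a row does not reach only later rows make up. A row lasts 1/8 s, in which the tool goes at most 62.5 mm and 10.7 degrees, less where a joint would pass 70% of its speed; a pose out of reach is approached as far as the arm can. A call with a gripper value outside its range is refused whole. "grip" is the gripper's target within -1 to 1 (fully open at 1, half-way at 0, shut at -1), set as the call begins (left out, the last holds). The fingers move at their own pace and stop on an object; the grip force is fixed at half the most. Time passes only in rows, so rows that repeat a pose let the fingers close. It gives the time, the measured TCP pose, the force, the opening and the grip force at its end, in the units of the state.
- telemetry.get_obs(): the state, without advancing time (a new reading comes with each control period).
- viewer.snapshot(name): name is "side" or "top"; returns the picture (384x512x3 uint8, red, green, blue); there is no depth.
- viewer.camera_info(name): a dict with "intrinsics" (3x3 intrinsics, pixels), "k1" (the pictures are not rectified: a ray, as slopes to the right and down, at radius r is drawn at 1 + k1 r^2 times it, then the intrinsics apply), "extrinsics" (4x4, takes a point from camera to world coordinates). Camera axes: x right, y down, z forward; pixel columns grow to the right and rows downward; lengths in m; the calibration is good to about 2 mm. A picture is of the moment at which its call begins. camera_info takes no time and is no camera call.
- workorder.close_job(): hands the job in; it is judged then, once.
The state is a dict: "clock": time; "joint_pos": joint angles; "qvel": joint speeds; "tau": joint torques, N m; "tool_pos": TCP position; "orientation": TCP orientation; "force": force on the tool from outside, world axes, zero at the start; "moment": the same for the moment, N m; "opening": finger opening in m; "gripper_force": force on a finger pad.
Only numpy, scipy, OpenCV 4.12 (cv2) and the standard library are available. Lean on these libraries where they do the work, as an engineer would, in place of code of your own. Each camera call takes 0.05 s, during which the arm holds its last target. There are 200 camera calls.

## Working session

There is one attempt and no reset: what is moved stays moved. The work goes in short steps, Python scripts to look and compute and a tool call to move; the robot and the scene stay as the last step left them, time stands still between calls to the robot, and variables do not carry over. Pictures are saved under pics/ and viewed, at most 14 in all, crops included, and the job is handed in when it is done.

Besides the shell and the picture viewer there is one more tool, called after ">>>" as a command line: name --pt "numbers of a row" for each row, then --argument value for the rest. carry_out: Moves the arm, as the interface text tells. Its arguments: {"type":"object","properties":{"rows":{"type":"array"},"grip":{"type":"number"}},"required":["rows"]}

```bash
mkdir -p pics
python3 - <<'E'
from plant import telemetry, viewer
import cv2
for n in("top","side"):
    cv2.imwrite(f"pics/{n}0.png",cv2.resize(viewer.snapshot(n)[:,:,::-1],(800,600),interpolation=cv2.INTER_CUBIC))
    i=viewer.camera_info(n);print(n,i)
print(telemetry.get_obs())
E
```

```text
top {'intrinsics': array([[414.56027422,   0.        , 253.163857  ],
       [  0.        , 414.56027422, 194.84767631],
       [  0.        ,   0.        ,   1.        ]]), 'k1': -0.050225715769057, 'extrinsics': array([[ 0.01843848, -0.99657444,  0.08061887,  0.47859374],
       [-0.99978543, -0.01761627,  0.01089814,  0.00378225],
       [-0.00944061, -0.08080252, -0.99668542,  0.9631808 ],
       [ 0.        ,  0.        ,  0.        ,  1.        ]])}
side {'intrinsics': array([[413.44987237,   0.        , 255.47788254],
       [  0.        , 413.44987237, 196.13532766],
       [  0.        ,   0.        ,   1.        ]]), 'k1': -0.10946594012546446, 'extrinsics': array([[ 0.96487259, -0.20576239,  0.16334846,  0.42895272],
       [-0.26201073, -0.70805757,  0.65574756, -0.52617747],
       [-0.01926807, -0.67551189, -0.7370973 ,  0.65932171],
       [ 0.        ,  0.        ,  0.        ,  1.        ]])}
{'clock': 0.1, 'joint_pos': array([ 9.08749793e+01,  2.05877752e+01,  6.39146983e-01, -1.81641054e-02,
       -7.01349492e+01, -1.65073365e+01]), 'qvel': array([ 0.05804891, -0.02789857,  0.16713549,  0.00694029, -0.09632222,
       -0.02871098]), 'tau': array([-7.96946933e-04, -5.84160089e+01,  2.93751597e+01,  7.01535612e+00,
        1.01628515e-02, -5.66166727e-05]), 'tool_pos': array([0.18178847, 0.64961086, 0.22571095]), 'orientation': array([ 1.79915015e+02, -7.37729386e-03, -1.56385364e+01]), 'force': array([-0.54723396, -0.26801994, -0.94379702]), 'moment': array([ 0.00311825, -0.01808239, -0.00675264]), 'gripper_force': 0.0, 'opening': 0.08766178562216768}
```

View pics/top0.png

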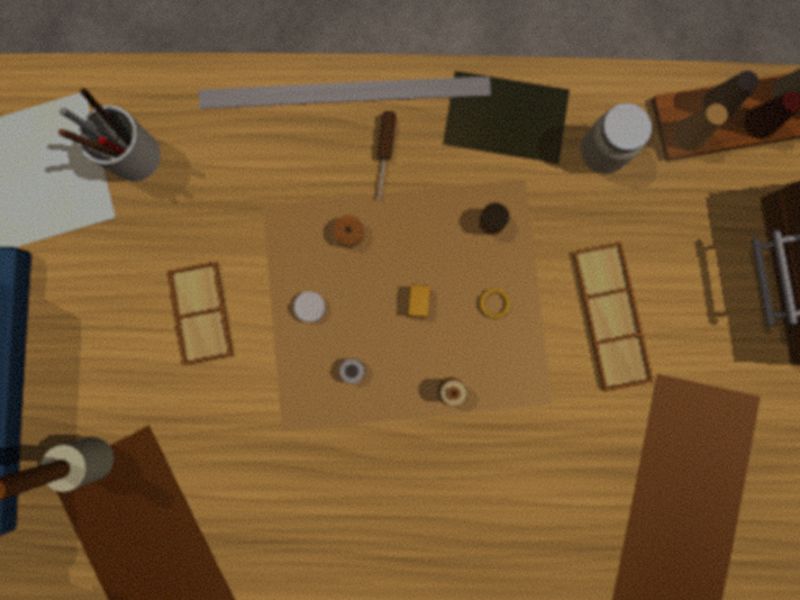

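View pics/side0.png

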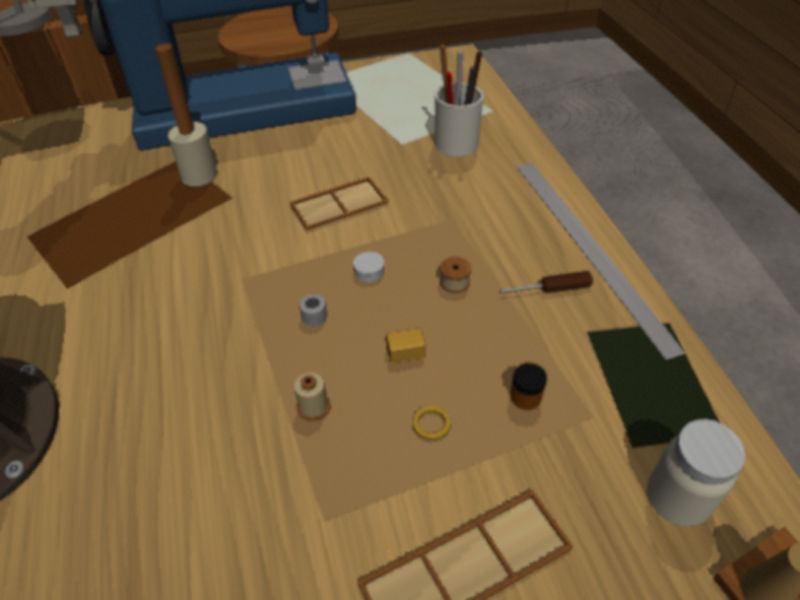

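The top view (800 px wide) shows the spool at (453,392), reel (348,231), jar (493,218), anvil (351,371), wax (419,301), tin (309,306), ring (493,303), tray3 (611,316) and tray2 (200,313). In the side view, the sewing machine and mallet stand near the gripper's start pose, so I'll measure everything and work out where the gripper is relative to them.

```bash
cat > h.py <<'E'
import numpy as np, cv2
from plant import telemetry, viewer
def proj(n,p):
    i=viewer.camera_info(n);E=np.linalg.inv(i["extrinsics"]);c=E[:3,:3]@np.array(p)+E[:3,3]
    s=c[:2]/c[2];s=s*(1+i["k1"]*(s@s));K=i["intrinsics"];return K[[0,1],[0,1]]*s+K[:2,2]
def ray(n,uv):
    i=viewer.camera_info(n)
    s=cv2.undistortPoints(np.array([[uv]],float),i["intrinsics"],np.array([i["k1"],0,0,0,0]))[0,0]
    E=i["extrinsics"];return E[:3,3],E[:3,:3]@np.array([*s,1])
def onz(n,uv,z):
    o,d=ray(n,uv);return o+d*(z-o[2])/d[2]
def tri(a,b):
    (o,d),(p,e)=ray("top",a),ray("side",b)
    t=np.linalg.lstsq(np.c_[d,-e],p-o,rcond=None)[0];return (o+t[0]*d+p+t[1]*e)/2
E
python3 - <<'E'
from h import *
np.set_printoptions(precision=4,suppress=True)
q=.64
print("tcp side px(800)",proj("side",[.182,.65,.227])/q,proj("side",[.182,.65,.37])/q, "top",proj("top",[.182,.65,.227])/q)
P=dict(spool=((453,392),.054),reel=((348,231),.03),jar=((494,216),.045),anvil=((351,371),.028),wax=((419,301),.03),tin=((309,306),.02),ring=((493,303),.008))
for k,((u,v),z) in P.items(): print(k,onz("top",(u*q,v*q),z))
S=dict(spool=((309,381),.054),reel=((456,268),.03),jar=((530,378),.045),anvil=((313,303),.028),tin=((369,260),.02))
for k,((u,v),z) in S.items(): print(k,'side',onz("side",(u*q,v*q),z))
C={"t3":[(572,253),(618,243),(651,380),(606,389)],"t2":[(168,272),(216,263),(233,354),(185,363)]}
for k,c in C.items():
    X=np.array([onz("top",np.array(p)*q,.01) for p in c]);print(k,X[:,:2].tolist(),X.mean(0)[:2])
print("mallet head top",tri(np.array((68,468))*q,np.array((186,131))*q))
print("machine base front-right corner",onz("side",np.array((355,108))*q,.0),onz("side",np.array((137,142))*q,0))
E
```

```text
tcp side px(800) [85.4085 20.7734] [ 58.0454 -63.4842] top [-156.5003  598.795 ]
spool [ 0.4312 -0.0686  0.054 ]
reel [0.6605 0.0855 0.03  ]
jar [ 0.683  -0.1255  0.045 ]
anvil [0.4571 0.0763 0.028 ]
wax [ 0.5597 -0.0198  0.03  ]
tin [0.5504 0.1408 0.02  ]
ring [ 0.5606 -0.1299  0.008 ]
spool side [ 0.4322 -0.0714  0.054 ]
reel side [0.6637 0.0818 0.03  ]
jar side [ 0.6826 -0.1322  0.045 ]
anvil side [0.4596 0.0738 0.028 ]
tin side [0.5527 0.1423 0.02  ]
t3 [[0.6371413002230745, -0.24691990198248012], [0.6535719384220587, -0.31608104829343825], [0.45094464318377564, -0.36322376951512936], [0.43684725309318845, -0.2964482726980048]] [ 0.5446 -0.3057]
t2 [[0.5984024044296082, 0.3557519874978026], [0.613078471214491, 0.28363520924141444], [0.47809312110363705, 0.252761992978734], [0.46334302179376324, 0.3239337863368754]] [0.5382 0.304 ]
mallet head top [0.3203 0.4497 0.0956]
machine base front-right corner [0.6302 0.5944 0.    ] [0.208  0.6079 0.    ]
```

Run:
```python
from h import *
im=viewer.snapshot("top")[:,:,::-1].copy()
b=cv2.resize(im,None,fx=6,fy=6,interpolation=cv2.INTER_CUBIC)
def crop(u,v,r=22):
    u,v=int(u*.64*6),int(v*.64*6);return b[v-r*6:v+r*6,u-r*6:u+r*6]
w=crop(419,301);j=crop(493,218);a=crop(351,371);s=crop(453,392);r=crop(348,231)
cv2.imwrite("pics/crops.png",np.vstack([np.hstack([w,j,a]),np.hstack([s,r,crop(453,392)])]))
h=cv2.cvtColor(w,cv2.COLOR_BGR2HSV)
for t in(150,175,195):
    m=((h[:,:,2]>t)&(h[:,:,1]>150)).astype(np.uint8)
    c=max(cv2.findContours(m,0,2)[0],key=cv2.contourArea,default=None)
    if c is None: continue
    R=cv2.minAreaRect(c);bx=cv2.boxPoints(R)/6+np.array([int(419*.64*6)/6-22,int(301*.64*6)/6-22])
    print(t,R,np.round([onz("top",p,.03)[:2] for p in bx],4).tolist())
```

```text
150 ((135.8000030517578, 131.39999389648438), (64.9045639038086, 105.20820617675781), 6.009006023406982) [[0.5415, -0.0069], [0.5812, -0.0104], [0.579, -0.0348], [0.5394, -0.0312]]
```

View pics/crops.png

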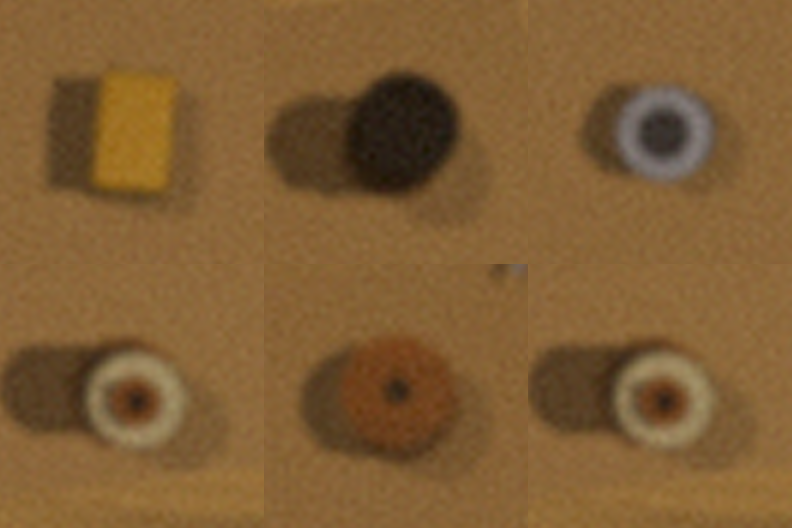

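>>> carry_out --pt "0 0 -0.03 0 0 0" --pt "0 0 -0.08 0 0 0" --pt "0 0 -0.14 0 0 0" --pt "0 0 -0.2 0 0 0" --pt "0 0 -0.2 0 0 0" --grip 1

```text
clock: 0.78
tool_pos: [0.1825, 0.6511, 0.4326]
orientation: [-179.5, 0.1, -15.6]
force: [0.7, 0.5, -0.6]
opening: 0.0876
gripper_force: 0.0
```

The crops show the wax at about -5° yaw with its long axis near world x. The jar lid is about 2 px right of its crop centre, and the spool, reel and anvil centres are within 1 px of theirs. Next I need a helper that turns world targets into tool-axis shifts.

```bash
cat > go.py <<'E'
import sys
from h import *
from scipy.spatial.transform import Rotation as Ro
s=telemetry.get_obs();p=s["tool_pos"];R=Ro.from_euler("xyz",s["orientation"],degrees=True)
def go(x,y,z,yaw):
    T=Ro.from_euler("xyz",[180,0,yaw],degrees=True)
    print(np.round(R.inv().apply(np.array([x,y,z])-p),4),np.round((R.inv()*T).as_rotvec(),3))
if __name__=="__main__":
    print(s["clock"],np.round(p,4),np.round(s["orientation"],1),np.round(s["joint_pos"],0))
    for a in sys.argv[1:]: go(*map(float,a.split(",")))
E
python3 go.py .35,.35,.43,-1 .662,.084,.2,13.4
```

```text
0.775 [0.1825 0.6511 0.4326] [-1.795e+02  1.000e-01 -1.560e+01] [ 91.  18.  22.   0. -94. -17.]
[2.425e-01 2.448e-01 2.000e-04] [-0.009 -0.    -0.255]
[0.6148 0.419  0.2282] [-0.009 -0.001 -0.507]
```

>>> carry_out --pt "0.03 0.03 0 0 0 -0.1" --pt "0.07 0.07 0 0 0 -0.2" --pt "0.11 0.11 0 0 0 -0.3" --pt "0.15 0.15 0 0 0 -0.4" --pt "0.19 0.19 0 0 0 -0.5" --pt "0.23 0.22 0 0 0 -0.5" --pt "0.26 0.25 0 0 0 -0.5" --pt "0.26 0.25 0 0 0 -0.5"

```text
clock: 1.78
tool_pos: [0.3657, 0.3369, 0.4267]
orientation: [-180.0, -0.0, 12.8]
force: [-0.7, -0.3, 0.4]
opening: 0.0874
gripper_force: 0.0
```

```bash
python3 go.py .662,.084,.2,13.4 .662,.084,.07,13.4
```

```text
1.775 [0.3657 0.3369 0.4267] [-180.    -0.    12.8] [ 65.  -0.   0.   0. -91.  38.]
[0.2326 0.3125 0.2266] [-0.   -0.   -0.01]
[0.2325 0.3125 0.3566] [-0.   -0.   -0.01]
```

>>> carry_out --pt "0.03 0.04 0 0 0 -0.01" --pt "0.07 0.09 0.02 0 0 -0.01" --pt "0.11 0.14 0.05 0 0 -0.01" --pt "0.145 0.19 0.09 0 0 -0.01" --pt "0.18 0.235 0.14 0 0 -0.01" --pt "0.21 0.28 0.18 0 0 -0.01" --pt "0.232 0.312 0.22 0 0 -0.01" --pt "0.232 0.312 0.24 0 0 -0.01"

```text
clock: 2.78
tool_pos: [0.6622, 0.0864, 0.1839]
orientation: [180.0, 0.1, 13.5]
force: [0.4, 1.0, 0.6]
opening: 0.0877
gripper_force: 0.0
```

```bash
python3 go.py .662,.084,.009,13.4
```

```text
2.775 [0.6622 0.0864 0.1839] [1.80e+02 1.00e-01 1.35e+01] [ 24.  21.  -4.  -0. -65.  79.]
[-0.0005  0.0022  0.1749] [0.    0.001 0.002]
```

>>> carry_out --pt "0 0 0.03 0 0 0" --pt "0 0 0.07 0 0 0" --pt "0 0 0.11 0 0 0" --pt "0 0 0.14 0 0 0" --pt "0 0 0.16 0 0 0" --pt "0 0 0.165 0 0 0" --pt "0 0 0.165 0 0 0"

```text
clock: 3.65
tool_pos: [0.6612, 0.0878, 0.0213]
orientation: [180.0, 0.0, 13.6]
force: [0.3, 0.2, -1.0]
opening: 0.0877
gripper_force: 0.0
```

```bash
python3 go.py .662,.084,.009,13.4
python3 - <<'E'
from h import *
t=viewer.snapshot("top")[:,:,::-1];s=viewer.snapshot("side")[:,:,::-1]
a=s[110:250,200:380];cv2.imwrite("pics/reelgrasp.png",cv2.resize(a,None,fx=4,fy=4,interpolation=2))
E
```

```text
3.65 [0.6612 0.0878 0.0213] [180.    0.   13.6] [ 24.  30. -13.   0. -47.  79.]
[-0.0001  0.0039  0.0123] [0.    0.001 0.004]
```

View pics/reelgrasp.png

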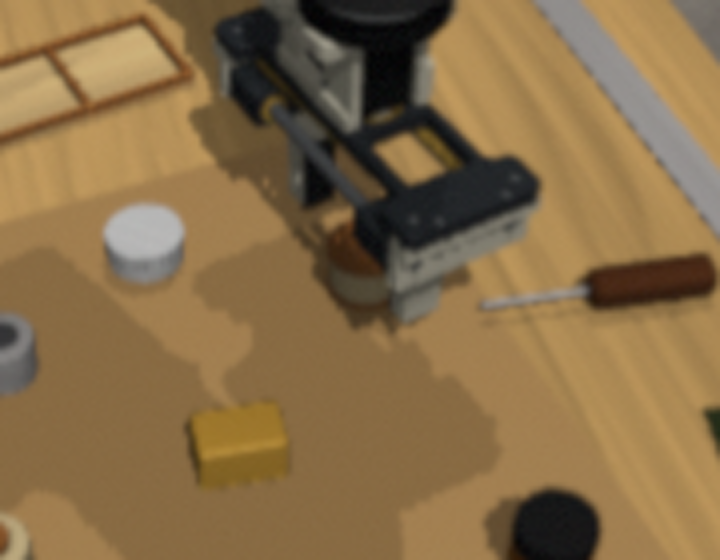

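The fingers straddle the reel: fingertips at about (320,205) and (415,320), reel at (362,265) in the crop. It's well centred, so I'll lower and close.

>>> carry_out --pt "0 0.002 0.006 0 0 0" --pt "0 0.003 0.012 0 0 0" --pt "0 0.003 0.012 0 0 0"

```text
clock: 4.12
tool_pos: [0.6615, 0.0842, 0.009]
orientation: [180.0, 0.1, 13.6]
force: [0.2, 0.7, 0.0]
opening: 0.0875
gripper_force: 0.0
```

>>> carry_out --pt "0 0 0 0 0 0" --pt "0 0 0 0 0 0" --pt "0 0 0 0 0 0" --pt "0 0 0 0 0 0" --pt "0 0 0 0 0 0" --pt "0 0 0 0 0 0" --pt "0 0 0 0 0 0" --pt "0 0 0 0 0 0" --grip -1

```text
clock: 5.12
tool_pos: [0.6619, 0.0846, 0.0096]
orientation: [-180.0, -0.0, 13.6]
force: [0.2, 0.7, 0.1]
opening: 0.0432
gripper_force: 30.0
```

```bash
python3 go.py .662,.084,.1,13.4 .5718,.3118,.1,13.1
```

```text
5.125 [0.6619 0.0846 0.0096] [-180.    -0.    13.6] [ 24.  31. -14.  -0. -45.  80.]
[-0.0001  0.0006 -0.0904] [-0.    -0.     0.003]
[-0.0342 -0.242  -0.0904] [-0.    -0.     0.009]
```

>>> carry_out --pt "0 0 -0.015 0 0 0" --pt "0 0 -0.05 0 0 0" --pt "-0.004 -0.03 -0.08 0 0 0" --pt "-0.01 -0.075 -0.09 0 0 0" --pt "-0.018 -0.125 -0.09 0 0 0" --pt "-0.025 -0.175 -0.09 0 0 0" --pt "-0.031 -0.22 -0.09 0 0 0" --pt "-0.034 -0.242 -0.09 0 0 0"

```text
clock: 6.12
tool_pos: [0.5713, 0.3141, 0.1007]
orientation: [-180.0, -0.1, 13.7]
force: [0.2, -0.5, -0.5]
opening: 0.0434
gripper_force: 30.0
```

>>> carry_out --pt "0 0 0 0 0 0" --pt "0 0 0.02 0 0 0" --pt "0 0 0.04 0 0 0" --pt "0 0 0.05 0 0 0" --pt "0 0 0.05 0 0 0" --pt "0 0 0.05 0 0 0"

```text
clock: 6.88
tool_pos: [0.5726, 0.3118, 0.0504]
orientation: [-180.0, -0.1, 13.6]
force: [-0.5, -0.3, -0.7]
opening: 0.0432
gripper_force: 30.0
```

```bash
python3 go.py .5718,.3118,.0145,13.1
python3 - <<'E'
from h import *
t=viewer.snapshot("top")[:,:,::-1];s=viewer.snapshot("side")[:,:,::-1]
a=s[60:180,150:310];b=t[140:260,70:230]
cv2.imwrite("pics/p1.png",cv2.resize(np.hstack([a,b]),None,fx=2.5,fy=2.5,interpolation=2))
E
```

```text
6.875 [0.5726 0.3118 0.0504] [-1.80e+02 -1.00e-01  1.36e+01] [ 46.  27. -14.   0. -49.  58.]
[-0.0009 -0.0002  0.0359] [-0.    -0.001  0.008]
```

View pics/p1.png

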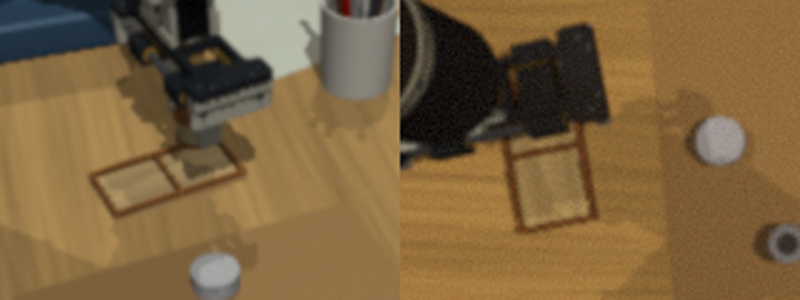

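The reel hangs above tray2's far compartment, which is centred near (200,155) in the side crop, and it lines up. Lowering.

>>> carry_out --pt "-0.001 0 0.012 0 0 0" --pt "-0.001 0 0.024 0 0 0" --pt "-0.001 0 0.031 0 0 0" --pt "-0.001 0 0.036 0 0 0" --pt "-0.001 0 0.036 0 0 0"

```text
clock: 7.6
tool_pos: [0.5711, 0.3117, 0.0136]
orientation: [180.0, -0.0, 13.6]
force: [-0.7, -0.5, 1.8]
opening: 0.0433
gripper_force: 30.0
```

>>> carry_out --pt "0 0 0 0 0 0" --pt "0 0 0 0 0 0" --pt "0 0 0 0 0 0" --pt "0 0 0 0 0 0" --pt "0 0 -0.02 0 0 0" --pt "0 0 -0.06 0 0 0" --pt "0 0 -0.1 0 0 0" --grip 1

```text
clock: 8.48
tool_pos: [0.5709, 0.3114, 0.1144]
orientation: [180.0, 0.0, 13.6]
force: [-0.1, 0.5, -0.4]
opening: 0.0875
gripper_force: 0.0
```

```bash
python3 go.py .56,-.021,.08,-5 .56,-.021,.009,-5
```

```text
8.475 [0.5709 0.3114 0.1144] [180.    0.   13.6] [ 46.  23. -11.   0. -56.  58.]
[-0.0887  0.3205  0.0346] [0.001 0.001 0.324]
[-0.0886  0.3205  0.1056] [0.001 0.001 0.324]
```

>>> carry_out --pt "-0.008 0.03 0 0 0 0.04" --pt "-0.022 0.08 0 0 0 0.1" --pt "-0.037 0.135 0 0 0 0.16" --pt "-0.052 0.19 0 0 0 0.22" --pt "-0.067 0.24 0.01 0 0 0.28" --pt "-0.08 0.29 0.02 0 0 0.32" --pt "-0.089 0.32 0.03 0 0 0.324" --pt "-0.089 0.32 0.035 0 0 0.324"

```text
clock: 9.48
tool_pos: [0.5582, -0.0231, 0.0774]
orientation: [180.0, 0.1, -5.2]
force: [0.1, 0.6, -0.5]
opening: 0.0875
gripper_force: 0.0
```

>>> carry_out --pt "0 0 0 0 0 0" --pt "0 0 0.02 0 0 0" --pt "0 0 0.04 0 0 0" --pt "0 0 0.05 0 0 0" --pt "0 0 0.05 0 0 0"

```text
clock: 10.1
tool_pos: [0.5595, -0.0199, 0.0282]
orientation: [180.0, 0.1, -4.9]
force: [0.5, -0.1, 0.3]
opening: 0.0873
gripper_force: 0.0
```

```bash
python3 go.py .56,-.021,.009,-5
python3 - <<'E'
from h import *
s=viewer.snapshot("side")[:,:,::-1]
a=s[140:260,190:350];b=s[60:180,150:310]
cv2.imwrite("pics/w1.png",cv2.resize(np.hstack([a,b]),None,fx=2.5,fy=2.5,interpolation=2))
E
```

```text
10.1 [ 0.5595 -0.0199  0.0282] [ 1.8e+02  1.0e-01 -4.9e+00] [ 18.  22. -27.   0. -41.  67.]
[0.0006 0.001  0.0192] [0.    0.001 0.001]
```

View pics/w1.png

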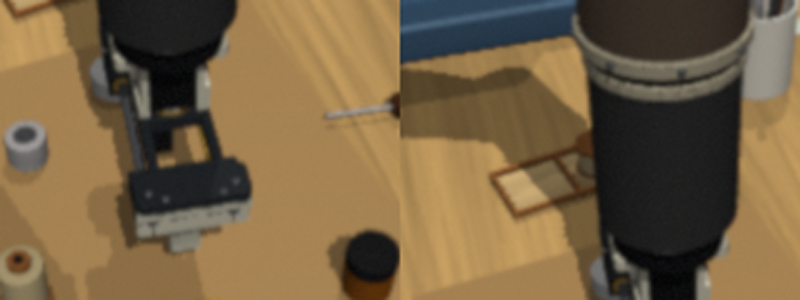

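The wax is hidden behind the near finger at (185,240), and the reel stands in the tray at (590,150). I'll descend and close.

>>> carry_out --pt "0 0 0.008 0 0 0" --pt "0 0.001 0.015 0 0 0" --pt "0 0.001 0.019 0 0 0" --pt "0 0.001 0.019 0 0 0"

```text
clock: 10.65
tool_pos: [0.5594, -0.0215, 0.0092]
orientation: [180.0, 0.0, -5.0]
force: [0.0, -0.1, -0.4]
opening: 0.0875
gripper_force: 0.0
```

>>> carry_out --pt "0 0 0 0 0 0" --pt "0 0 0 0 0 0" --pt "0 0 0 0 0 0" --pt "0 0 0 0 0 0" --pt "0 0 0 0 0 0" --pt "0 0 0 0 0 0" --pt "0 0 0 0 0 0" --pt "0 0 0 0 0 0" --grip -1

```text
clock: 11.65
tool_pos: [0.5597, -0.0214, 0.0096]
orientation: [180.0, -0.0, -5.0]
force: [-0.1, -0.2, -0.5]
opening: 0.0299
gripper_force: 30.0
```

```bash
python3 go.py .56,-.021,.1,-5 .5046,.2962,.1,13.4
```

```text
11.65 [ 0.5597 -0.0214  0.0096] [180.  -0.  -5.] [ 18.  23. -28.   0. -38.  67.]
[ 0.0003 -0.0004 -0.0904] [ 0.    -0.     0.001]
[-0.0824 -0.3116 -0.0904] [ 0.    -0.    -0.321]
```

>>> carry_out --pt "0 0 -0.015 0 0 0" --pt "0 0 -0.05 0 0 0" --pt "-0.01 -0.03 -0.085 0 0 -0.04" --pt "-0.02 -0.08 -0.09 0 0 -0.1" --pt "-0.035 -0.135 -0.09 0 0 -0.16" --pt "-0.05 -0.19 -0.09 0 0 -0.22" --pt "-0.065 -0.24 -0.09 0 0 -0.28" --pt "-0.076 -0.285 -0.09 0 0 -0.321"

```text
clock: 12.65
tool_pos: [0.5081, 0.2712, 0.1009]
orientation: [-180.0, -0.1, 13.6]
force: [0.3, -0.7, -0.2]
opening: 0.0298
gripper_force: 30.0
```

```bash
python3 go.py .5046,.2962,.0145,13.4
```

```text
12.65 [0.5081 0.2712 0.1009] [-1.80e+02 -1.00e-01  1.36e+01] [ 48.  18. -21.   0. -51.  56.]
[ 0.0023 -0.0251  0.0864] [-0.001 -0.001  0.003]
```

>>> carry_out --pt "0.001 -0.012 0 0 0 0" --pt "0.002 -0.025 0.01 0 0 0" --pt "0.002 -0.025 0.03 0 0 0" --pt "0.002 -0.025 0.05 0 0 0" --pt "0.002 -0.025 0.06 0 0 0" --pt "0.002 -0.025 0.06 0 0 0"

```text
clock: 13.4
tool_pos: [0.5046, 0.293, 0.0388]
orientation: [179.9, 0.1, 13.4]
force: [1.1, 0.3, 0.3]
opening: 0.03
gripper_force: 30.0
```

```bash
python3 go.py .5046,.2962,.0142,13.4
```

```text
13.4 [0.5046 0.293  0.0388] [1.799e+02 1.000e-01 1.340e+01] [ 49.  23. -24.   0. -44.  54.]
[ 0.0008 -0.0032  0.0246] [ 0.001  0.001 -0.001]
```

>>> carry_out --pt "0.001 -0.001 0.01 0 0 0" --pt "0.001 -0.001 0.019 0 0 0" --pt "0.001 -0.001 0.024 0 0 0" --pt "0.001 -0.001 0.026 0 0 0" --pt "0.001 -0.001 0.026 0 0 0"

```text
clock: 14.02
tool_pos: [0.5056, 0.2952, 0.0137]
orientation: [-180.0, -0.0, 13.4]
force: [0.0, 0.4, 0.1]
opening: 0.0298
gripper_force: 30.0
```

>>> carry_out --pt "0 0 0 0 0 0" --pt "0 0 0 0 0 0" --pt "0 0 0 0 0 0" --pt "0 0 0 0 0 0" --pt "0 0 0 0 0 0" --pt "0 0 -0.02 0 0 0" --pt "0 0 -0.06 0 0 0" --pt "0 0 -0.1 0 0 0" --grip 1

```text
clock: 15.02
tool_pos: [0.5053, 0.2949, 0.1144]
orientation: [180.0, 0.0, 13.4]
force: [0.8, 0.1, -0.0]
opening: 0.0876
gripper_force: 0.0
```

```bash
python3 go.py .458,.075,.1,13.4
```

```text
15.025 [0.5053 0.2949 0.1144] [180.    0.   13.4] [ 49.  18. -19.   0. -53.  54.]
[-0.0971  0.2029  0.0146] [0.001 0.001 0.   ]
```

>>> carry_out --pt "-0.015 0.03 0 0 0 0" --pt "-0.035 0.075 0 0 0 0" --pt "-0.06 0.125 0 0 0 0" --pt "-0.082 0.17 0.01 0 0 0" --pt "-0.097 0.203 0.03 0 0 0" --pt "-0.097 0.203 0.055 0 0 0" --pt "-0.097 0.203 0.07 0 0 0" --pt "-0.097 0.203 0.07 0 0 0"

```text
clock: 16.02
tool_pos: [0.4576, 0.0746, 0.0428]
orientation: [180.0, 0.1, 13.4]
force: [-0.4, 0.4, 0.5]
opening: 0.0877
gripper_force: 0.0
```

```bash
python3 go.py .458,.075,.008,13.4
python3 - <<'E'
from h import *
s=viewer.snapshot("side")[:,:,::-1]
a=s[140:260,140:300];b=s[60:180,150:310]
cv2.imwrite("pics/a1.png",cv2.resize(np.hstack([a,b]),None,fx=2.5,fy=2.5,interpolation=2))
E
```

```text
16.025 [0.4576 0.0746 0.0428] [1.80e+02 1.00e-01 1.34e+01] [ 34.  13. -39.  -0. -38.  70.]
[ 0.0006 -0.0003  0.0348] [ 0.001  0.002 -0.   ]
```

View pics/a1.png

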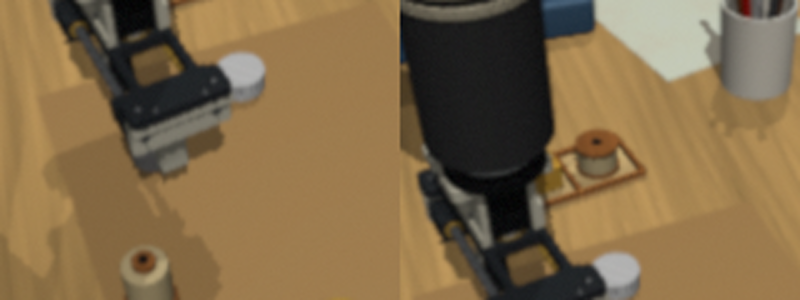

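The reel stands inside its compartment at (597,155), and the wax is partly visible at (550,180). Next I'll grasp the anvil.

>>> carry_out --pt "0 0 0.01 0 0 0" --pt "0 0 0.022 0 0 0" --pt "0 0 0.03 0 0 0" --pt "0 0 0.034 0 0 0" --pt "0 0 0.034 0 0 0"

```text
clock: 16.7
tool_pos: [0.4581, 0.075, 0.0092]
orientation: [180.0, 0.0, 13.4]
force: [0.4, 0.6, 0.3]
opening: 0.0875
gripper_force: 0.0
```

>>> carry_out --pt "0 0 0 0 0 0" --pt "0 0 0 0 0 0" --pt "0 0 0 0 0 0" --pt "0 0 0 0 0 0" --pt "0 0 0 0 0 0" --pt "0 0 0 0 0 0" --pt "0 0 0 0 0 0" --pt "0 0 0 0 0 0" --grip -1

```text
clock: 17.7
tool_pos: [0.4583, 0.0752, 0.0096]
orientation: [-180.0, -0.0, 13.4]
force: [0.3, 0.1, 0.6]
opening: 0.0353
gripper_force: 30.0
```

```bash
python3 go.py .4775,-.3219,.12,13.6
```

```text
17.7 [0.4583 0.0752 0.0096] [-180.    -0.    13.4] [ 34.  16. -41.   0. -33.  70.]
[-0.0735  0.3907 -0.1104] [-0.    -0.    -0.003]
```

>>> carry_out --pt "0 0 -0.015 0 0 0" --pt "0 0 -0.05 0 0 0" --pt "0 0 -0.09 0 0 0" --pt "-0.007 0.04 -0.11 0 0 0" --pt "-0.016 0.09 -0.11 0 0 0" --pt "-0.027 0.145 -0.11 0 0 0" --pt "-0.037 0.2 -0.11 0 0 0" --pt "-0.046 0.25 -0.11 0 0 0"

```text
clock: 18.7
tool_pos: [0.471, -0.1805, 0.1193]
orientation: [-180.0, 0.0, 13.4]
force: [0.3, 1.0, -1.7]
opening: 0.0352
gripper_force: 30.0
```

```bash
python3 go.py .4775,-.3219,.06,13.6
```

```text
18.7 [ 0.471  -0.1805  0.1193] [-180.     0.    13.4] [  1.  10. -29.  -0. -51. 102.]
[-0.0264  0.1391  0.0593] [-0.     0.    -0.003]
```

>>> carry_out --pt "-0.01 0.05 0 0 0 0" --pt "-0.018 0.095 0 0 0 0" --pt "-0.025 0.13 0 0 0 0" --pt "-0.026 0.139 0.01 0 0 0" --pt "-0.026 0.139 0.035 0 0 0" --pt "-0.026 0.139 0.06 0 0 0" --pt "-0.026 0.139 0.07 0 0 0" --pt "-0.026 0.139 0.07 0 0 0"

```text
clock: 19.7
tool_pos: [0.4781, -0.3194, 0.0489]
orientation: [-179.9, 0.1, 13.4]
force: [0.0, 1.0, -1.9]
opening: 0.0351
gripper_force: 30.0
```

```bash
python3 go.py .4775,-.3219,.0143,13.6
python3 - <<'E'
from h import *
t=viewer.snapshot("top")[:,:,::-1]; s=viewer.snapshot("side")[:,:,::-1]
a=t[140:270,340:440];b=s[284:384,200:380]
cv2.imwrite("pics/a2.png",np.hstack([cv2.resize(a,(300,390),interpolation=2),cv2.resize(b,None,fx=2.5,fy=3.9,interpolation=2)]))
E
```

```text
19.7 [ 0.4781 -0.3194  0.0489] [-1.799e+02  1.000e-01  1.340e+01] [-14.  21. -24.  -0. -44. 118.]
[-0.0011  0.0023  0.0346] [-0.001  0.002 -0.003]
```

View pics/a2.png

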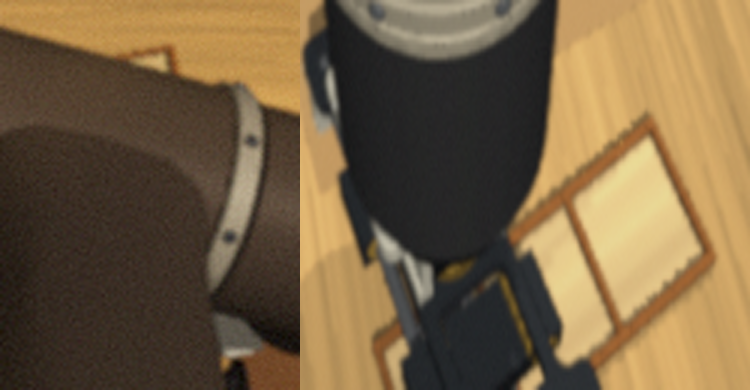

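The gripper hides the near compartment, but it's aligned with the tray: the far compartments are visible at (560,290) and (640,220). Lowering.

>>> carry_out --pt "-0.001 0.001 0.012 0 0 0" --pt "-0.001 0.001 0.024 0 0 0" --pt "-0.001 0.001 0.031 0 0 0" --pt "-0.001 0.001 0.035 0 0 0" --pt "-0.001 0.001 0.035 0 0 0"

```text
clock: 20.42
tool_pos: [0.4777, -0.3212, 0.0143]
orientation: [-180.0, 0.0, 13.4]
force: [0.1, -0.3, -2.7]
opening: 0.0355
gripper_force: 30.0
```

>>> carry_out --pt "0 0 0 0 0 0" --pt "0 0 0 0 0 0" --pt "0 0 0 0 0 0" --pt "0 0 0 0 0 0" --pt "0 0 0 0 0 0" --pt "0 0 -0.02 0 0 0" --pt "0 0 -0.06 0 0 0" --pt "0 0 -0.12 0 0 0" --grip 1

```text
clock: 21.42
tool_pos: [0.4765, -0.3207, 0.1343]
orientation: [-179.9, 0.2, 13.4]
force: [1.7, -0.9, -0.4]
opening: 0.0877
gripper_force: 0.0
```

```bash
python3 go.py .431,-.07,.13,13.4
```

```text
21.425 [ 0.4765 -0.3207  0.1343] [-179.9    0.2   13.4] [-14.  16. -19.  -0. -55. 118.]
[ 0.0139 -0.2544  0.0047] [-0.002  0.003  0.   ]
```

>>> carry_out --pt "0.002 -0.03 0 0 0 0" --pt "0.005 -0.08 0 0 0 0" --pt "0.008 -0.135 0 0 0 0" --pt "0.011 -0.19 0 0 0 0" --pt "0.013 -0.235 0 0 0 0" --pt "0.014 -0.254 0.01 0 0 0" --pt "0.014 -0.254 0.04 0 0 0" --pt "0.014 -0.254 0.06 0 0 0"

```text
clock: 22.42
tool_pos: [0.4321, -0.0704, 0.0739]
orientation: [-180.0, -0.0, 13.5]
force: [0.5, -0.0, -0.3]
opening: 0.0875
gripper_force: 0.0
```

```bash
python3 go.py .431,-.07,.012,13.4
python3 - <<'E'
from h import *
s=viewer.snapshot("side")[:,:,::-1]
a=s[190:310,120:280];b=s[284:384,200:360]
cv2.imwrite("pics/s1.png",np.hstack([cv2.resize(a,(400,300),interpolation=2),cv2.resize(b,(400,300),interpolation=2)]))
E
```

```text
22.425 [ 0.4321 -0.0704  0.0739] [-180.    -0.    13.5] [ 17.   8. -40.  -0. -42.  87.]
[-0.001  -0.0006  0.0619] [-0.    -0.     0.001]
```

View pics/s1.png

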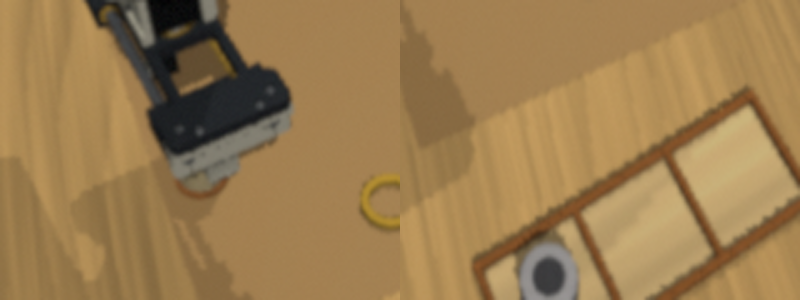

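The anvil sits in the near compartment of tray3 at (548,270). The spool is below the fingers at (205,185).

>>> carry_out --pt "-0.001 0 0.015 0 0 0" --pt "-0.001 0 0.035 0 0 0" --pt "-0.001 0 0.05 0 0 0" --pt "-0.001 0 0.059 0 0 0" --pt "-0.001 0 0.06 0 0 0"

```text
clock: 23.1
tool_pos: [0.4313, -0.0712, 0.0144]
orientation: [180.0, 0.0, 13.4]
force: [-1.1, 0.8, -0.1]
opening: 0.0876
gripper_force: 0.0
```

>>> carry_out --pt "0 0 0 0 0 0" --pt "0 0 0 0 0 0" --pt "0 0 0 0 0 0" --pt "0 0 0 0 0 0" --pt "0 0 0 0 0 0" --pt "0 0 0 0 0 0" --pt "0 0 0 0 0 0" --pt "0 0 0 0 0 0" --grip -1

```text
clock: 24.1
tool_pos: [0.4315, -0.0711, 0.0146]
orientation: [180.0, -0.0, 13.4]
force: [-0.9, -0.8, 1.0]
opening: 0.0355
gripper_force: 30.0
```

```bash
python3 go.py .5446,-.3057,.13,13.6
```

```text
24.1 [ 0.4315 -0.0711  0.0146] [180.   -0.   13.4] [ 17.  14. -44.   0. -33.  87.]
[ 0.0556  0.2545 -0.1154] [ 0.    -0.    -0.003]
```

>>> carry_out --pt "0 0 -0.015 0 0 0" --pt "0 0 -0.05 0 0 0" --pt "0.004 0.02 -0.09 0 0 0" --pt "0.014 0.065 -0.11 0 0 0" --pt "0.025 0.115 -0.11 0 0 0" --pt "0.036 0.165 -0.11 0 0 0" --pt "0.047 0.215 -0.11 0 0 0" --pt "0.055 0.25 -0.11 0 0 0"

```text
clock: 25.1
tool_pos: [0.5433, -0.3034, 0.1238]
orientation: [-180.0, 0.0, 13.4]
force: [0.1, 0.2, -0.4]
opening: 0.0354
gripper_force: 30.0
```

>>> carry_out --pt "0.001 0.004 0 0 0 0" --pt "0.001 0.004 0.02 0 0 0" --pt "0.001 0.004 0.05 0 0 0" --pt "0.001 0.004 0.07 0 0 0" --pt "0.001 0.004 0.07 0 0 0"

```text
clock: 25.72
tool_pos: [0.5433, -0.3041, 0.0529]
orientation: [-179.9, 0.2, 13.4]
force: [-0.4, 0.3, -0.7]
opening: 0.0356
gripper_force: 30.0
```

```bash
python3 go.py .5446,-.3057,.0193,13.4
```

```text
25.725 [ 0.5433 -0.3041  0.0529] [-179.9    0.2   13.4] [-11.  25. -18.  -0. -48. 115.]
[0.001  0.002  0.0336] [-0.002  0.003  0.001]
```

>>> carry_out --pt "0.001 0.001 0.012 0 0 0" --pt "0.001 0.001 0.024 0 0 0" --pt "0.001 0.001 0.03 0 0 0" --pt "0.001 0.001 0.034 0 0 0" --pt "0.001 0.001 0.034 0 0 0" --pt "0.001 0.001 0.034 0 0 0"

```text
clock: 26.48
tool_pos: [0.5463, -0.306, 0.0209]
orientation: [180.0, -0.0, 13.4]
force: [0.4, 0.3, -0.8]
opening: 0.036
gripper_force: 30.0
```

>>> carry_out --pt "0 0 0 0 0 0" --pt "0 0 0 0 0 0" --pt "0 0 0 0 0 0" --pt "0 0 0 0 0 0" --pt "0 0 0 0 0 0" --pt "0 0 -0.02 0 0 0" --pt "0 0 -0.06 0 0 0" --pt "0 0 -0.11 0 0 0" --grip 1

```text
clock: 27.48
tool_pos: [0.5453, -0.3056, 0.1307]
orientation: [-179.9, 0.1, 13.4]
force: [2.0, 0.0, 0.6]
opening: 0.0875
gripper_force: 0.0
```

```bash
python3 go.py .684,-.129,.13,13.4
```

```text
27.475 [ 0.5453 -0.3056  0.1307] [-1.799e+02  1.000e-01  1.340e+01] [-11.  20. -13.  -0. -57. 115.]
[ 0.1759 -0.1396  0.0005] [-0.001  0.002  0.   ]
```

>>> carry_out --pt "0.025 -0.02 0 0 0 0" --pt "0.06 -0.048 0 0 0 0" --pt "0.1 -0.08 0 0 0 0" --pt "0.14 -0.11 0 0 0 0" --pt "0.17 -0.135 0 0 0 0" --pt "0.176 -0.14 0.02 0 0 0" --pt "0.176 -0.14 0.05 0 0 0" --pt "0.176 -0.14 0.06 0 0 0"

```text
clock: 28.48
tool_pos: [0.6827, -0.1292, 0.0677]
orientation: [-179.9, 0.2, 13.4]
force: [-0.2, 0.5, 0.4]
opening: 0.0876
gripper_force: 0.0
```

```bash
python3 go.py .684,-.129,.012,13.4
python3 - <<'E'
from h import *
s=viewer.snapshot("side")[:,:,::-1]
a=s[180:300,250:410];b=s[274:384,200:360]
cv2.imwrite("pics/j1.png",np.hstack([cv2.resize(a,(400,300),interpolation=2),cv2.resize(b,(400,300),interpolation=2)]))
E
```

```text
28.475 [ 0.6827 -0.1292  0.0677] [-179.9    0.2   13.4] [  5.  30.  -7.  -0. -54.  98.]
[0.0015 0.0002 0.0557] [-0.001  0.004 -0.   ]
```

View pics/j1.png

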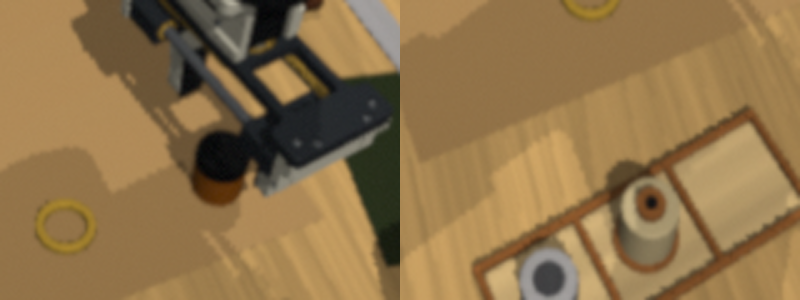

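The spool stands in tray3's middle compartment at (650,230) and the anvil at (548,275). The jar at (218,168) may be a few mm left of the fingers' line, so I'll check numerically.

Run:
```python
from h import *
o=np.array([250,180])
for x,y in((.684,-.129),(.676,-.129)):
    for z in(.045,.0): print(x,z,(proj("side",[x,y,z])-o)*2.5)
print(onz("side",np.array([220,147])/2.5+o,.045),onz("side",np.array([218,190])/2.5+o,.002))
```

```text
0.684 0.045 [223.13117369 150.97495497]
0.684 0.0 [215.32487567 185.86701707]
0.676 0.045 [213.04391784 153.45392047]
0.676 0.0 [205.64697334 188.30576604]
[ 0.68319166 -0.12498241  0.045     ] [ 0.68373074 -0.13431822  0.002     ]
```

The jar position is confirmed at (0.684, -0.129).

>>> carry_out --pt "0.001 0 0.015 0 0 0" --pt "0.001 0 0.035 0 0 0" --pt "0.001 0 0.048 0 0 0" --pt "0.001 0 0.055 0 0 0" --pt "0.001 0 0.055 0 0 0"

```text
clock: 29.15
tool_pos: [0.6855, -0.1287, 0.015]
orientation: [-180.0, 0.1, 13.4]
force: [-0.0, 0.1, 0.8]
opening: 0.0871
gripper_force: 0.0
```

>>> carry_out --pt "0 0 0 0 0 0" --pt "0 0 0 0 0 0" --pt "0 0 0 0 0 0" --pt "0 0 0 0 0 0" --pt "0 0 0 0 0 0" --pt "0 0 0 0 0 0" --pt "0 0 0 0 0 0" --pt "0 0 0 0 0 0" --grip -1

```text
clock: 30.15
tool_pos: [0.6858, -0.1286, 0.0156]
orientation: [180.0, -0.0, 13.4]
force: [0.3, 0.9, 1.2]
opening: 0.0402
gripper_force: 30.0
```

```bash
python3 go.py .6117,-.2895,.12,13.6
```

```text
30.15 [ 0.6858 -0.1286  0.0156] [180.   -0.   13.4] [  5.  33.  -9.   0. -48.  98.]
[-0.1094  0.1393 -0.1044] [ 0.    -0.    -0.003]
```

>>> carry_out --pt "0 0 -0.015 0 0 0" --pt "0 0 -0.05 0 0 0" --pt "0 0 -0.085 0 0 0" --pt "-0.02 0.025 -0.1 0 0 0" --pt "-0.05 0.065 -0.1 0 0 0" --pt "-0.08 0.103 -0.1 0 0 0" --pt "-0.105 0.133 -0.1 0 0 0" --pt "-0.109 0.139 -0.1 0 0 0"

```text
clock: 31.15
tool_pos: [0.6108, -0.2913, 0.1166]
orientation: [180.0, -0.0, 13.3]
force: [-0.9, 1.1, -0.8]
opening: 0.0399
gripper_force: 30.0
```

>>> carry_out --pt "0 0 0 0 0 0" --pt "0 0 0.02 0 0 0" --pt "0 0 0.045 0 0 0" --pt "0 0 0.06 0 0 0" --pt "0 0 0.06 0 0 0"

```text
clock: 31.78
tool_pos: [0.6117, -0.2882, 0.0545]
orientation: [-179.9, 0.1, 13.5]
force: [-0.3, -0.2, -0.3]
opening: 0.0402
gripper_force: 30.0
```

```bash
python3 go.py .6117,-.2895,.0203,13.4
```

```text
31.775 [ 0.6117 -0.2882  0.0545] [-1.799e+02  1.000e-01  1.350e+01] [ -9.  29. -10.  -0. -51. 112.]
[-0.0003  0.0013  0.0342] [-0.001  0.002  0.001]
```

>>> carry_out --pt "0 0.001 0.012 0 0 0" --pt "0 0.001 0.024 0 0 0" --pt "0 0.001 0.031 0 0 0" --pt "0 0.001 0.035 0 0 0" --pt "0 0.001 0.035 0 0 0" --pt "0 0.001 0.035 0 0 0"

```text
clock: 32.52
tool_pos: [0.6125, -0.2902, 0.0209]
orientation: [180.0, -0.0, 13.4]
force: [0.1, 1.2, -0.5]
opening: 0.0399
gripper_force: 30.0
```

>>> carry_out --pt "0 0 0 0 0 0" --pt "0 0 0 0 0 0" --pt "0 0 0 0 0 0" --pt "0 0 0 0 0 0" --pt "0 0 0 0 0 0" --pt "0 0 -0.02 0 0 0" --pt "0 0 -0.06 0 0 0" --pt "0 0 -0.12 0 0 0" --grip 1

```text
clock: 33.52
tool_pos: [0.6109, -0.2897, 0.1398]
orientation: [-179.9, 0.2, 13.4]
force: [0.4, -0.8, 0.5]
opening: 0.088
gripper_force: 0.0
```

>>> carry_out --pt "0 0 -0.06 0 0 0" --pt "0 0 -0.12 0 0 0" --pt "-0.03 -0.02 -0.16 0 0 0" --pt "-0.08 -0.07 -0.18 0 0 0" --pt "-0.1 -0.12 -0.18 0 0 0" --pt "-0.12 -0.17 -0.18 0 0 0" --pt "-0.15 -0.2 -0.18 0 0 0" --pt "-0.15 -0.2 -0.18 0 0 0"

```text
clock: 34.52
tool_pos: [0.4181, -0.1293, 0.3218]
orientation: [-180.0, -0.2, 13.5]
force: [0.3, -0.3, 0.2]
opening: 0.0878
gripper_force: 0.0
```

Run:
```python
from h import *
t=viewer.snapshot("top")[:,:,::-1]; s=viewer.snapshot("side")[:,:,::-1]
cv2.imwrite("pics/f.png",np.hstack([cv2.resize(s[90:384,170:400],(400,511),interpolation=2),cv2.resize(t[110:270,90:430],(400,188),interpolation=2).repeat(1,0) if 0 else cv2.copyMakeBorder(cv2.resize(t[110:270,90:430],(400,188),interpolation=2),0,323,0,0,0)]))
```

```text
(no output)
```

View pics/f.png

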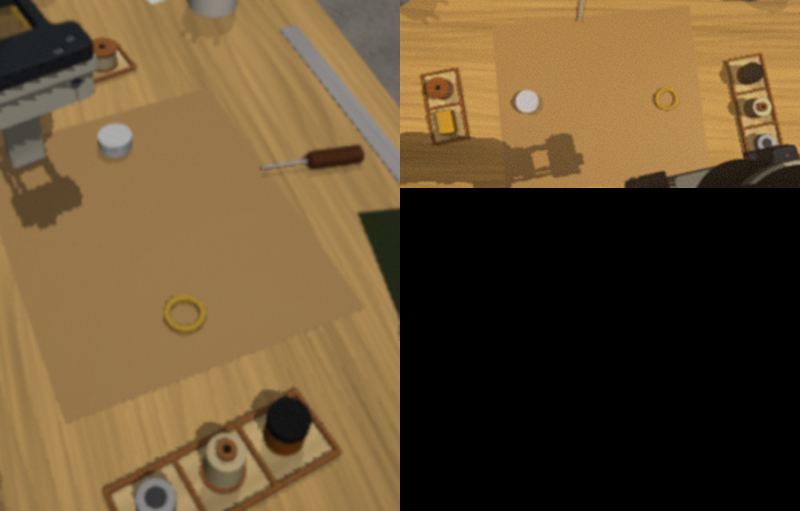

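All five things stand in their compartments: jar (287,425), spool (225,460) and anvil (155,490) in tray3, reel (437,88) and wax (445,122) in tray2. The tin and ring are where they were. Handing in.

```bash
python3 -c "
from plant import workorder;print(workorder.close_job())"
```

```text
the job is handed in; nothing more can be done
None
```

I made up both kits and handed the job in at about 35 s on the robot's clock; in the last pictures all five things stood upright in their compartments, with the tin and brass ring where they were. No verdict was returned.

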